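# Select the three-dot filter on the inspection light and switch it on

### The arm

A 6-joint arm with a two-finger parallel gripper is mounted at the origin on the work surface. World frame = base frame: x ahead of the robot, y to its left, z up, the work surface at z = 0. Lengths are in m, angles in rad, forces in N, time in s.
With the tool pointing down it reaches from about 0.35 to 0.775 m from the base axis. Payload 7.3 kg.
Tool frame: the origin (TCP) lies on the centre line of the jaws, within the pads' length; the fingertips stand ahead of it and the grasp point (between the pads) lies 11 mm behind it (robot.nose_length is the z of the fingertips in the tool frame, in m); z points along the fingers, y is the line along which they close (so a half turn about z gives the same grasp; the last joint's range is limited). The gripper opens to 92 mm and grips with 3 to 60 N. Pads are 19 mm wide; open, the fingers measure 130 mm over their backs; the gripper's body (75 mm by 190 mm) begins 47 mm behind the grasp point.
Start: joints at [1.066, 0.342, 1.524, -0, 1.275, -0.146], TCP at [0.184, 0.492, 0.21] pointing down, gripper open.
Joint ranges: [-2.53, 2.53], [-0.77, 2.02], [0.04, 2.7], [-1, 4.14], [0.28, 2.66], [-3.11, 3.11]. Speed limits (rad/s): [2.57, 2.57, 3.14, 3.14, 3.14, 3.14].

### API

Orientations are given as [roll, pitch, yaw] about the fixed x, y, z axes, in that order (R = Rz(yaw) Ry(pitch) Rx(roll)).
In Python, from cell import robot, cams gives the robot as it stands. The module is installed in compiled form; this text tells all that it offers.
- The arm moves only by the tool carry_out, never from a script. Its argument "deltas" is a list of rows, each a list of 7 numbers: the shift along the tool's x, y, z in cm, then the turn, a rotation vector about the tool's x, y, z in rad, then the opening, from 0 (shut) to 1 (fully open). A call has exactly 8 rows; each row shifts and turns the commanded pose from where the row before left it, along the tool's axes as they then stand; what a row does not reach is not made up. A row lasts 1/12 s, in which the tool goes at most 41.7 mm and 7.16 degrees, less where a joint would pass 70% of its speed; a pose out of reach is approached as far as the arm can. A call is refused whole if a number of a shift passes 4.17 or a number of a turn 0.125, either way. A call with a gripper value outside its range is refused whole. The fingers move at their own pace and stop on an object; "force" is the grip in N (left out, the last holds). Time passes only in rows, so rows that do not move let the fingers close, or fill a call up. It gives the time, the measured TCP pose, the force, the opening and the grip force at its end, in the units of the state.
- robot.observe(): the state, without advancing time (a new reading comes with each control period).
- cams.read_camera(name): name is "scene" or "top" or "wrist"; returns a dict with "image" (384x512x3 uint8, blue, green, red), "depth" (384x512 float32, m along the optical axis (not along the pixel's ray), 0 where there is no reading), "fx", "fy", "cx", "cy" (pixels), "world_to_cam" (4x4, takes a point from world to camera coordinates). Camera axes: x right, y up, looking along -z (the intrinsics and any distortion apply to the point x, -y, -z); pixel columns grow to the right and rows downward; lengths in m; the calibration is good to about 2 mm. A picture is of the moment at which its call begins.
- robot.hand_in(): hands the job in; it is judged then, once.
The state is a dict: "time": time; "qpos": joint angles; "qvel": joint speeds; "joint_efforts": joint torques, N m; "tool_pos": TCP position; "tool_rot": TCP orientation; "contact_force": force on the tool from outside, world axes, zero at the start; "torque": the same for the moment, N m; "opening": finger opening in m; "grip_force": force on a finger pad.
Only numpy, scipy, OpenCV 4.12 (cv2) and the standard library are available. Lean on these libraries where they do the work, as an engineer would, in place of code of your own. Each camera call takes 0.05 s, during which the arm holds its last target. There are 200 camera calls.

### The job

Push the protruding black tab of the inspection light's filter turret around until it points straight at the middle of the label with three dots, and then press the lamp's push button fully down and let it spring back. Do it with the fingertips only: do not pinch the tab, and leave all the other things on and around the light where they are.

Things in the scene. Friction and masses are not known exactly. Their poses are not given: they have to be found in the camera images.
- light_axis (a point): The inspection light is a round grey drum, 308 mm across, standing fixed on the desk; its flat deck is 40 mm above the desk. This point is the turret's axis at deck height. Its x axis points to the light's rear, where the button is; the labels lie round the opposite (-x) half. A bridge (two posts 75 mm either side, viewing tube in the middle, top 88 mm above the desk) crosses the turret's rear, 18 to 50 mm behind the axis.
- turret (a joint): angle of the filter turret, an aluminium disc 116 mm across with five round windows, on a vertical axis; 0 = its tab points along the light's -x (front), positive = anticlockwise seen from above, stops at -1.4 and +1.4 rad. No spring and no detents: stiff friction (about 1.3 N at the tab) keeps it where it is left. It starts near 0.
- tab (a point): point on the turret's protruding black tab, 76 mm from the axis, at its top edge, 86 mm above the desk. The tab is an upright radial plate, 12 mm thick, reaching from 54 to 90 mm from the axis, and from 43 to 86 mm above the desk. Both flat sides are free to be pushed; squeezing both at once counts as pinching.
- pointer (a point): imaginary point on the turret, 122 mm from the axis, 32 mm straight out beyond the tab's outer edge and 43 mm above the desk: it lies over a label's centre when the tab points straight at that label
- label_one: fixed round white label, 52 mm across, 3 mm thick, with one black dot, on the deck 122 mm from the axis; origin at its underside. The four labels sit 0.55 and 1.1 rad either side of the front, in an order that changes from run to run.
- label_two: fixed round white label, 52 mm across, 3 mm thick, with two black dots, on the deck 122 mm from the axis; origin at its underside. The four labels sit 0.55 and 1.1 rad either side of the front, in an order that changes from run to run.
- label_three: fixed round white label, 52 mm across, 3 mm thick, with three black dots in a triangle, on the deck 122 mm from the axis; origin at its underside. The four labels sit 0.55 and 1.1 rad either side of the front, in an order that changes from run to run.
- label_four: fixed round white label, 52 mm across, 3 mm thick, with four black dots in a square, on the deck 122 mm from the axis; origin at its underside. The four labels sit 0.55 and 1.1 rad either side of the front, in an order that changes from run to run.
- lamp (a joint): travel of the lamp's grey push button: 0 = up, 0.006 m = fully down; it springs back by itself, 5 N takes it fully down
- lamp_top (a point): centre of the top face of the lamp's round push button (28 mm across), 58 mm above the desk and 10 mm above its housing, on the deck at the rear, 98 mm behind the turret's axis; it is pressed straight down
- seal: an upright square marble seal stone, 19 x 19 x 52 mm, standing on the light's deck beside the button; origin at its foot. Not part of the job.
- guard: a flat steel sword guard (ring 76 mm across, 6 mm thick) lying on the desk beside the light; origin at its underside. Not part of the job.
- teacup: a blue ceramic teacup, 72 mm across, 62 mm tall, on the desk beside the light; origin under its foot. Not part of the job.
- inkstone: a dark rectangular inkstone, 130 x 85 x 22 mm; origin at its underside. Not part of the job.
- brush: a flat paste brush about 200 mm long lying on the desk; origin at its underside. Not part of the job.
- case: a clear flat disc case, 142 x 125 x 11 mm; origin at its underside. Not part of the job.
- woodbox: a small pale wooden box, 90 x 55 x 40 mm; origin at its underside. Not part of the job.
- brushpot: a white pot with brushes standing in it, 92 mm across, about 215 mm tall; origin under its foot. Not part of the job.

How it is judged:
On the way, in this order (a step that is already met when the one before it is completed fails the run):
1. the tab points at the three-dot label and the turret rests (horizontal distance between pointer and label_three below 0.012 m and velocity of joint turret between -0.05 and 0.05 rad/s), for 0.2 s.
2. the lamp button is pressed down (value of joint lamp above 0.0045 m and horizontal distance between pointer and label_three below 0.012 m), for 0.05 s.
At the end, for the whole second after the job is handed in: The tab points at the three-dot label (the pointer point within 12 mm of the label's centre, about 6 degrees), the turret is at rest, the button has been pressed after that (at least 4.5 of its 6 mm) and is up again, and no other thing has moved more than 20 mm (all of step 1 and value of joint lamp below 0.0015 m and distance of each of seal, guard, teacup, inkstone, brush, case, woodbox, brushpot from where it was at the start of the episode below 0.02 m); the robot touches nothing.
It fails at once if the tab is pinched (both its faces squeezed at once) (contact force between the fingers and turret_c3 above 3 N and contact force between the fingers and turret_c4 above 3 N).
It fails at once if the lamp button is pressed while the tab does not point at the three-dot label (value of joint lamp above 0.003 m and not (horizontal distance between pointer and label_three below 0.012 m)).
It fails at once if a thing that is not part of the job is pushed or lifted from its place (more than 20 mm) (distance of any of seal, guard, teacup, inkstone, brush, case, woodbox, brushpot from where it was at the start of the episode above 0.02 m).
It also fails if it takes over 45 s, if anything falls off the work surface, if the arm or the gripper's body presses on something with over 40 N, if the wrist force passes 120 N, or if a joint passes its speed limit or range.

## Working session

There is one attempt and no reset: what is moved stays moved. The work goes in short steps, Python scripts to look and compute and a tool call to move; the robot and the scene stay as the last step left them, time stands still between calls to the robot, and variables do not carry over. Pictures are saved under pics/ and viewed, at most 12 in all, crops included, and the job is handed in when it is done.

Besides the shell and the picture viewer there is one more tool, called after ">>>" as name(argument=value, ...) on one line, values as JSON. carry_out: Moves the arm, as the interface text tells. Its arguments: {"type":"object","properties":{"deltas":{"type":"array","items":{"type":"array","items":{"type":"number"}}},"force":{"type":"number"}},"required":["deltas"]}

```bash
mkdir -p pics
cat > h.py <<'E'
import numpy as np, cv2, pickle
from cell import robot, cams
def ray(c,u,v,z):
    T=np.linalg.inv(c["world_to_cam"]); d=np.array([(u-c["cx"])/c["fx"],-(v-c["cy"])/c["fy"],-1])
    d=T[:3,:3]@d; o=T[:3,3]; return o+d*(z-o[2])/d[2]
def proj(c,p):
    q=c["world_to_cam"]@np.r_[p,1]; return c["cx"]+c["fx"]*q[0]/-q[2], c["cy"]-c["fy"]*q[1]/-q[2]
E
python3 - <<'E'
from h import *
for n in("top","scene"):
    c=cams.read_camera(n); pickle.dump(c,open(n+".pkl","wb")); cv2.imwrite(f"pics/{n}1.png",cv2.resize(c["image"],(800,600)))
    print(n,c["fx"],c["fy"],c["cx"],c["cy"],np.linalg.inv(c["world_to_cam"])[:3].round(3))
print(robot.observe(),robot.nose_length)
E
```

```text
top 495.5088995649079 495.5088995649079 253.96748868146113 192.40243988654169 [[ 2.500e-02  9.940e-01 -1.070e-01  3.050e-01]
 [-1.000e+00  2.500e-02 -3.000e-03 -3.500e-02]
 [-1.000e-03  1.070e-01  9.940e-01  1.794e+00]]
scene 366.6452306940162 366.6452306940162 258.6387471662732 187.9125712895367 [[ 0.52  -0.681  0.515  1.033]
 [ 0.854  0.426 -0.299 -0.367]
 [-0.016  0.596  0.803  0.915]]
{'time': 0.1, 'qpos': array([ 1.06600421e+00,  3.42697279e-01,  1.52490309e+00, -4.75003147e-05,
        1.27541191e+00, -1.46011102e-01]), 'qvel': array([ 2.59711452e-03,  9.72858161e-05, -2.79797290e-03,  8.27767165e-04,
       -2.49115407e-03,  1.18529674e-03]), 'joint_efforts': array([ 1.52243825e-03, -4.32003629e+01, -2.44693726e+01,  7.17912172e-02,
        5.24656812e-02, -7.76056390e-05]), 'tool_pos': array([0.18415615, 0.49123147, 0.20939795]), 'tool_rot': array([-3.14018153e+00, -1.61604929e-04,  2.78282538e+00]), 'contact_force': array([ 0.58533509, -0.40423851,  0.49287289]), 'torque': array([-0.05177603,  0.0344696 , -0.01165619]), 'grip_force': 0.0, 'opening': 0.09196024844979332} 0.008
```

View pics/top1.png

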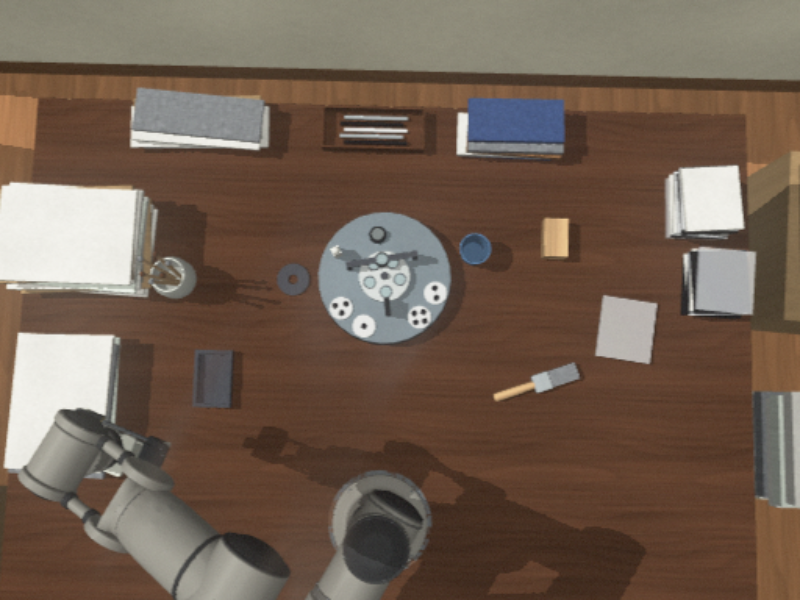

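View pics/scene1.png

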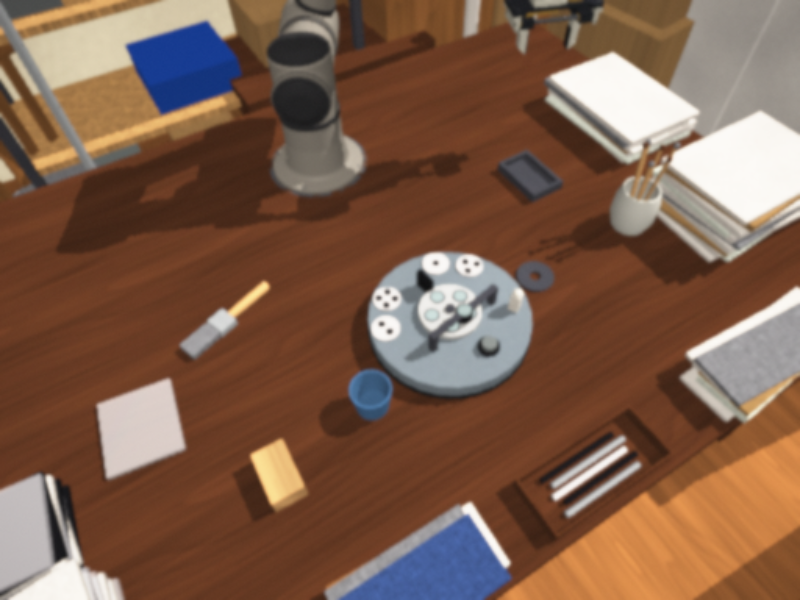

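The top view (scaled 1.5625×) shows the light near (385,278), with the three-dot label at (341,308), one-dot at (364,326), four-dot at (419,317) and two-dot at (435,293). The tab is at (388,305), the button at (377,234), the seal at (336,251), the teacup at (475,249) and the guard at (293,279). The scene view shows the same order of labels.

Run:
```python
from h import *
c=pickle.load(open("top.pkl","rb")); im=c["image"]; s=1.5625
w=(im.min(2)>190).astype(np.uint8)
P=[]
for n,(u,v) in dict(three=(341,308),one=(364,326),four=(419,317),two=(435,293)).items():
    u/=s;v/=s
    m=np.zeros_like(w); cv2.circle(m,(int(round(u)),int(round(v))),10,1,-1)
    cs,_=cv2.findContours(w*m,cv2.RETR_EXTERNAL,cv2.CHAIN_APPROX_NONE); k=max(cs,key=cv2.contourArea)
    (x,y),r=cv2.minEnclosingCircle(k); M=cv2.moments(cv2.convexHull(k)); x2,y2=M["m10"]/M["m00"],M["m01"]/M["m00"]
    p=ray(c,x2,y2,.043); P.append(p); print(n,(x,y),r,(x2,y2),p.round(4), "diam",2*r*1.75/c["fx"])
P=np.array(P)[:,:2]
# similarity fit: ideal labels angles in light frame: tab direction -x rotated by a
best=None
for sg in(1,):
    # order three,one,four,two ; from world: which are clockwise/anticlockwise
    A=np.array([-1.1,-.55,.55,1.1])
    Q=-.122*np.c_[np.cos(A),np.sin(A)]
    q=Q-Q.mean(0); p=P-P.mean(0); U,S,V=np.linalg.svd(q.T@p); R=(U@V).T
    print(np.linalg.det(R)); t=P.mean(0)-R@Q.mean(0); yaw=np.arctan2(R[1,0],R[0,0]); print("axis",t,"yaw",yaw,"resid mm",((Q@R.T+t-P)*1e3).round(1))
    np.savez("light.npz",t=t,R=R)
    for n,q,z in(("button",[.098,0],.058),("tab",[-.076,0],.086),("postL",[.034,.075],.088),("postR",[.034,-.075],.088)):
        x=R@q+t; uv=proj(c,np.r_[x,z]); print(n,x.round(4),np.array(uv)*s)
for n,(u,v,z) in dict(sealtop=(335,250,.092),tab=(388,303,.086),button=(377,234,.058),cup=(475,242,.062)).items(): 
    p=ray(c,u/s,v/s,z); print(n,p.round(4), R.T@(p[:2]-t))
cr=im[125:230,195:300]; cv2.imwrite("pics/crop1.png",cv2.resize(cr,(600,600),interpolation=cv2.INTER_CUBIC))
```

```text
three (217.8333282470703, 196.8333282470703) 7.168703079223633 (217.7721088435374, 196.6734693877551) [0.4759 0.0997 0.043 ] diam 0.050635741960061514
one (232.19725036621094, 208.1238555908203) 7.126681327819824 (232.38242009132418, 208.15753424657535) [0.4364 0.0466 0.043 ] diam 0.050338923618266904
four (268.0, 202.5) 7.43313455581665 (267.9032992036405, 202.49260523321956) [ 0.4596 -0.0788  0.043 ] diam 0.05250353922644407
two (278.1019287109375, 186.97572326660156) 7.175535202026367 (278.1711111111111, 187.07888888888888) [ 0.5156 -0.1141  0.043 ] diam 0.0506840002856548
0.9999999999999999
axis [0.55022206 0.00287682] yaw 0.1834137779932823 resid mm [[ 0.   0. ]
 [-0.   0. ]
 [-0.  -0. ]
 [ 0.1 -0. ]]
button [0.6466 0.0208] [376.87741581 232.95099265]
tab [ 0.4755 -0.011 ] [388.71622849 306.821217  ]
postL [0.57   0.0828] [347.72104439 263.50681514]
postR [ 0.5973 -0.0647] [414.18088291 253.00420337]
sealtop [0.599  0.1118 0.092 ] [0.0678769  0.09822236]
tab [ 0.484  -0.0092  0.086 ] [-0.06733646  0.00023393]
button [0.6442 0.0204 0.058 ] [0.09556045 0.0001005 ]
cup [ 0.6305 -0.2025  0.062 ] [ 0.04145064 -0.21654096]
```

View pics/crop1.png

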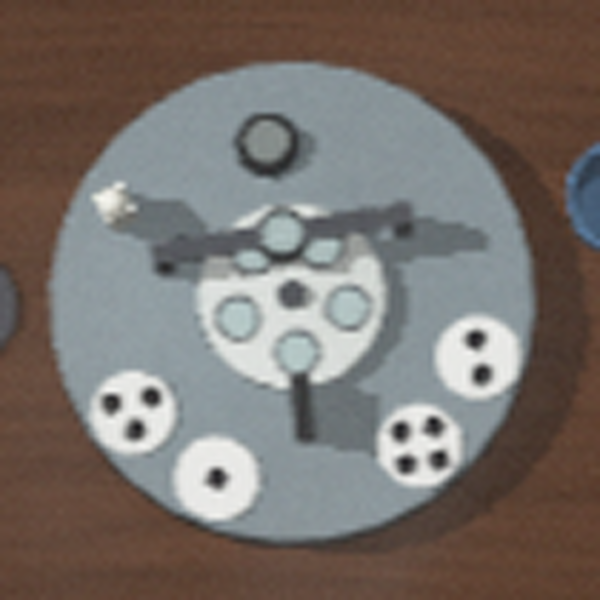

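The label fit agrees to 0.1 mm: axis at (0.550, 0.003), light yaw 0.183, and the three-dot label at −1.1 rad (clockwise). The crop shows the tab from (300,380) to (305,440), pointing near 0, with the button at (267,143) and the seal at (113,203). I'll push with the shut fingers from the tab's right side.

>>> carry_out(deltas=[[-2,-1.7,0,0,0,0,0],[-2,-1.7,0,0,0,0,0],[-2,-1.7,0,0,0,0,0],[-2,-1.7,0,0,0,0,0],[-2,-1.7,0,0,0,0,0],[-2,-1.7,0,0,0,0,0],[-2,-1.7,0,0,0,0,0],[-2,-1.7,0,0,0,0,0]], force=10)

```text
time: 0.77
tool_pos: [0.2866, 0.3068, 0.2098]
tool_rot: [-3.141, -0.0, 2.783]
contact_force: [0.4, 0.6, 0.8]
opening: 0.0432
grip_force: 0.0
```

>>> carry_out(deltas=[[-2,-1.7,0,0,0,0,0],[-2,-1.7,0,0,0,0,0],[-2,-1.7,0,0,0,0,0],[-2,-1.7,0,0,0,0,0],[-2,-1.7,0,0,0,0,0],[-2,-1.7,0,0,0,0,0],[-2,-1.7,0,0,0,0,0],[-2,-1.7,0,0,0,0,0]])

```text
time: 1.43
tool_pos: [0.3887, 0.1233, 0.2099]
tool_rot: [-3.142, -0.0, 2.783]
contact_force: [0.8, 0.9, 0.4]
opening: 0.0002
grip_force: 0.0
```

>>> carry_out(deltas=[[-2,-1.7,0,0,0,0,0],[-2,-1.7,0,0,0,0,0],[-2,-1.7,0,0,0,0,0],[-2,-1.7,0,0,0,0,0],[-2,-1.7,0,0,0,0,0],[-2,-1.7,0,0,0,0,0],[-2,-1.7,0,0,0,0,0],[-2,-1.7,0,0,0,0,0]])

```text
time: 2.1
tool_pos: [0.4907, -0.0602, 0.2097]
tool_rot: [3.142, -0.001, 2.783]
contact_force: [0.9, -0.7, -0.4]
opening: 0.0003
grip_force: 0.0
```

>>> carry_out(deltas=[[0,0,0,0,0,-0.108,0],[0,0,0,0,0,-0.108,0],[0,0,0,0,0,-0.108,0],[0,0,0,0,0,-0.108,0],[0,0,0,0,0,-0.11,0],[0,0,0,0,0,0,0],[0,0,0,0,0,0,0],[0,0,0,0,0,0,0]])

```text
time: 2.77
tool_pos: [0.4904, -0.0589, 0.2098]
tool_rot: [3.141, -0.0, -2.962]
contact_force: [-0.6, 0.1, 0.2]
opening: 0.0002
grip_force: 0.0
```

>>> carry_out(deltas=[[0.4,0,1.8,0,0,0,0],[0.4,0,2,0,0,0,0],[0,0,2,0,0,0,0],[0,0,2,0,0,0,0],[0,0,2,0,0,0,0],[0,0,2,0,0,0,0],[0,0,1.5,0,0,0,0],[0,0,0.9,0,0,0,0]])

```text
time: 3.43
tool_pos: [0.4817, -0.0601, 0.0663]
tool_rot: [3.14, -0.002, -2.961]
contact_force: [0.0, 0.4, -0.7]
opening: 0.0005
grip_force: 0.0
```

```bash
cat >> h.py <<'E'
L=np.load("light.npz")
def tabframe(yaw0):
    o=robot.observe(); p=o["tool_pos"]; d=p[:2]-L["t"]; u=np.array([np.cos(yaw0),np.sin(yaw0)]); v=np.array([-u[1],u[0]])
    return d@u,d@v,p[2],o["tool_rot"][2],o["contact_force"]
E
python3 - <<'E'
from h import *
print(tabframe(np.pi+.1834))
c=cams.read_camera("top"); cv2.imwrite("pics/t2.png",cv2.resize(c["image"][120:240,190:310],(600,600),interpolation=cv2.INTER_CUBIC))
E
```

```text
(np.float64(0.07882952922741969), np.float64(0.04947079913088114), np.float64(0.06631905630513145), np.float64(-2.9605563125289645), array([ 0.02781631,  0.40724026, -0.70497298]))
```

View pics/t2.png

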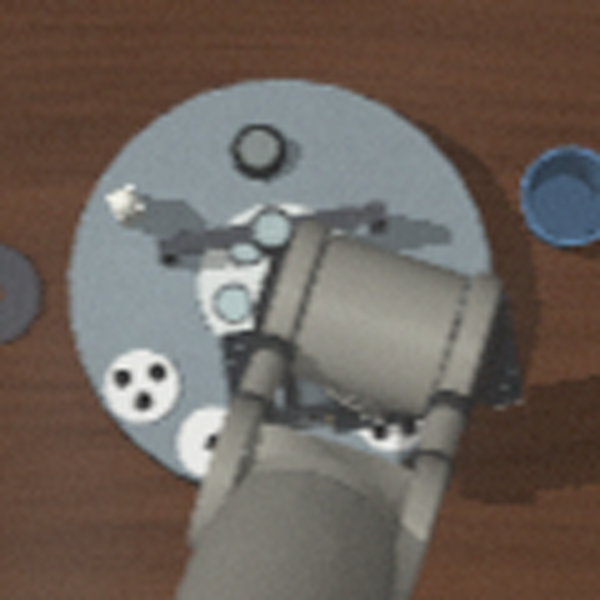

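>>> carry_out(deltas=[[0,0.3,0,0,0,0,0],[0,0.3,0,0,0,0,0],[0,0.3,0,0,0,0,0],[0,0.3,0,0,0,0,0],[0,0.3,0,0,0,0,0],[0,0.3,0,0,0,0,0],[0,0.3,0,0,0,0,0],[0,0.3,0,0,0,0,0]])

```text
time: 4.15
tool_pos: [0.4783, -0.0365, 0.0682]
tool_rot: [-3.142, 0.0, -2.958]
contact_force: [0.2, 0.2, 0.3]
opening: 0.0008
grip_force: 0.0
```

>>> carry_out(deltas=[[0.1,0.35,0,0,0,0.044,0],[0.1,0.35,0,0,0,0.044,0],[0.1,0.35,0,0,0,0.044,0],[0.1,0.35,0,0,0,0.044,0],[0.1,0.35,0,0,0,0.044,0],[0.1,0.35,0,0,0,0.044,0],[0.1,0.35,0,0,0,0.044,0],[0.1,0.35,0,0,0,0.044,0]])

```text
time: 4.82
tool_pos: [0.4694, -0.0091, 0.0681]
tool_rot: [-3.141, 0.0, 2.971]
contact_force: [-0.5, -0.7, 0.5]
opening: 0.0005
grip_force: 0.6
```

Run:
```python
from h import *
print(tabframe(robot.observe()["tool_rot"][2]))
c=cams.read_camera("scene"); cv2.imwrite("pics/s3.png",cv2.resize(c["image"][140:270,220:360],(646,600),interpolation=cv2.INTER_CUBIC))
```

```text
(np.float64(0.07757701712918076), np.float64(0.02551160756773533), np.float64(0.06806449101969625), np.float64(2.9707652857912943), array([-0.47543574, -0.71610757,  0.51677408]))
```

View pics/s3.png

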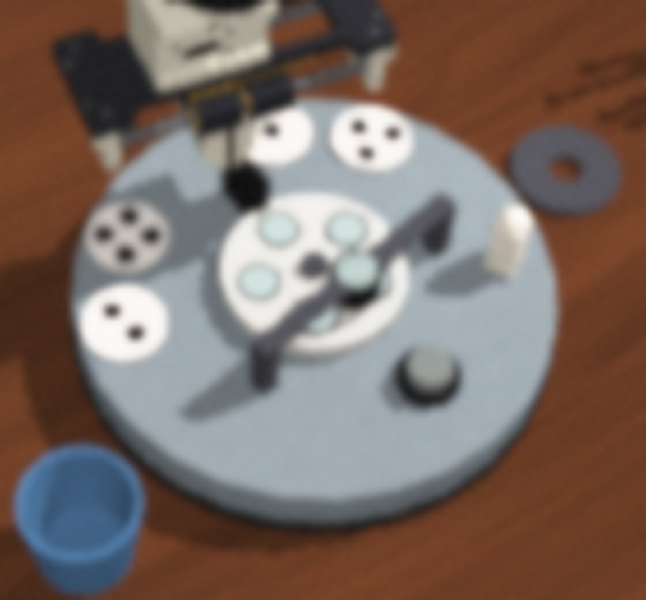

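The tab, at (245,185), has begun to turn towards the three-dot label at (372,137), with the fingers against its left face. I'll continue the arc.

>>> carry_out(deltas=[[0.1,0.35,0,0,0,0.044,0],[0.1,0.35,0,0,0,0.044,0],[0.1,0.35,0,0,0,0.044,0],[0.1,0.35,0,0,0,0.044,0],[0.1,0.35,0,0,0,0.044,0],[0.1,0.35,0,0,0,0.044,0],[0.1,0.35,0,0,0,0.044,0],[0.1,0.35,0,0,0,0.044,0]])

```text
time: 5.53
tool_pos: [0.4701, 0.0199, 0.0679]
tool_rot: [-3.141, -0.001, 2.62]
contact_force: [-1.4, -0.2, 0.6]
opening: 0.0004
grip_force: 1.0
```

>>> carry_out(deltas=[[0.1,0.35,0,0,0,0.044,0],[0.1,0.35,0,0,0,0.044,0],[0.1,0.35,0,0,0,0.044,0],[0.1,0.35,0,0,0,0.044,0],[0.1,0.35,0,0,0,0.044,0],[0.1,0.35,0,0,0,0.044,0],[0,0,0,0,0,0,0],[0,0,0,0,0,0,0]])

```text
time: 6.2
tool_pos: [0.4781, 0.0403, 0.068]
tool_rot: [-3.141, -0.0, 2.359]
contact_force: [-1.2, -0.2, 0.8]
opening: 0.0007
grip_force: 0.5
```

Run:
```python
from h import *
print(tabframe(robot.observe()["tool_rot"][2]))
c=cams.read_camera("scene");pickle.dump(c,open("s4.pkl","wb")); im=c["image"]
cv2.imwrite("pics/s4.png",cv2.resize(im[140:270,220:360],(646,600),interpolation=cv2.INTER_CUBIC))
```

```text
(np.float64(0.07753134470795933), np.float64(0.024300997023372985), np.float64(0.06796898598926251), np.float64(2.359172000893924), array([-1.20739288, -0.18624752,  0.82269367]))
```

View pics/s4.png

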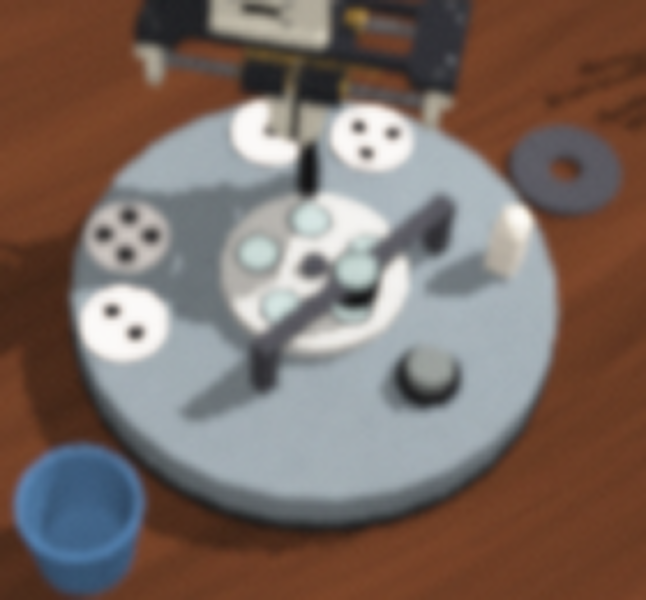

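The tab, at (308,170), is now between the one-dot and three-dot labels, short of the three-dot label at (372,137). The windows at (311,220), (259,253) and (281,306) give the turret angle.

Run:
```python
from h import *
c=pickle.load(open("s4.pkl","rb"));k=600/130
for z in(.043,.05,.056):
  for u,v in((311,220),(259,253),(281,306),(313,265)):
    d=ray(c,220+u/k,140+v/k,z)[:2]-L["t"]; print(z,(u,v),np.hypot(*d).round(4),np.mod(np.arctan2(d[1],d[0]),2*np.pi).round(3))
  print()
d=ray(c,220+372/k,140+137/k,.043)[:2]-L["t"]; print("label3",np.hypot(*d),np.arctan2(d[1],d[0]))
```

```text
0.043 (311, 220) 0.0425 2.456
0.043 (259, 253) 0.0327 3.635
0.043 (281, 306) 0.0286 5.153
0.043 (313, 265) 0.0088 1.922

0.05 (311, 220) 0.0373 2.452
0.05 (259, 253) 0.0307 3.781
0.05 (281, 306) 0.0328 5.221
0.05 (313, 265) 0.0053 1.406

0.056 (311, 220) 0.0328 2.448
0.056 (259, 253) 0.0296 3.918
0.056 (281, 306) 0.0364 5.267
0.056 (313, 265) 0.005 0.556

label3 0.12097682746231486 2.1726175616288796
```

>>> carry_out(deltas=[[0.07,0.23,0,0,0,0.029,0],[0.07,0.23,0,0,0,0.029,0],[0.07,0.23,0,0,0,0.029,0],[0.07,0.23,0,0,0,0.029,0],[0,0,0,0,0,0,0],[0,-0.5,0,0,0,0,0],[0,-1,0,0,0,0,0],[0,-1,0,0,0,0,0]])

```text
time: 6.92
tool_pos: [0.4629, 0.0323, 0.0679]
tool_rot: [3.141, 0.0, 2.242]
contact_force: [0.3, -0.2, 0.1]
opening: 0.0008
grip_force: 0.0
```

>>> carry_out(deltas=[[0,-0.5,-1,0,0,0,0],[0,0,-2,0,0,0,0],[0,0,-2,0,0,0,0],[0,-2,-2,0,0,0,0],[0,-3,-2,0,0,0,0],[0,-3,-1,0,0,0,0],[0,-3,0,0,0,0,0],[0,-3,0,0,0,0,0]])

```text
time: 7.58
tool_pos: [0.3488, -0.058, 0.1693]
tool_rot: [3.14, 0.003, 2.241]
contact_force: [0.4, -0.8, -0.2]
opening: 0.0008
grip_force: 0.0
```

Run:
```python
from h import *
for n in("top","scene"):
    c=cams.read_camera(n);pickle.dump(c,open(n+"5.pkl","wb"))
    if n=="top": a=cv2.resize(c["image"][125:230,195:300],(400,400),interpolation=cv2.INTER_CUBIC)
    else: b=cv2.resize(c["image"][140:270,220:350],(400,400),interpolation=cv2.INTER_CUBIC)
cv2.imwrite("pics/p5.png",np.hstack([a,b]))
```

```text
(no output)
```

View pics/p5.png

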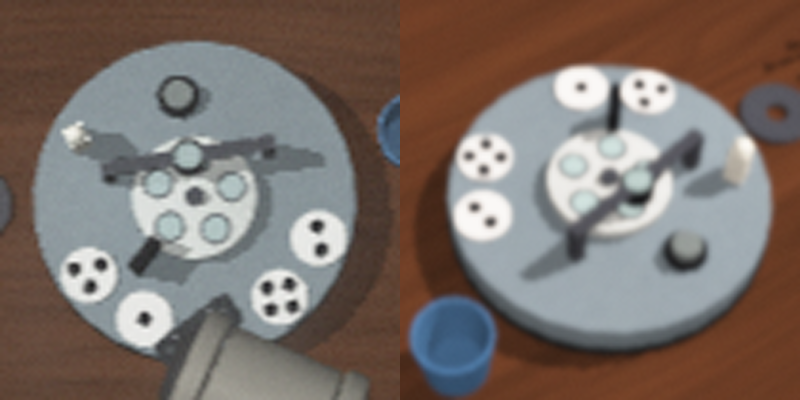

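Tab in the top view runs from (155,242) to (135,272), still short of the three-dot label at (88,275). I'll measure the angle from the tab's dark blob and the windows.

```bash
cat > m.py <<'E'
from h import *
def turret(c,wins,tab):
    z=.05
    for zz in(.043,.05,.056):
        a=[];r=[]
        for u,v in wins:
            d=ray(c,u,v,zz)[:2]-L["t"]; a.append(np.mod(np.arctan2(d[1],d[0]),2*np.pi)); r.append(np.hypot(*d))
        print(zz,np.round(a,3),np.round(r,4),"fold",[round(x,3) for x in np.mod(np.array(a)-2.225+.628,1.2566)-.628])
    g=c["image"].max(2); m=np.zeros_like(g); cv2.circle(m,(int(round(tab[0])),int(round(tab[1]))),7,1,-1)
    m&=(g<75).astype(np.uint8); ys,xs=np.nonzero(m); vx,vy,x,y=cv2.fitLine(np.float32(np.c_[xs,ys]),cv2.DIST_L2,0,.01,.01).ravel()
    for zz in(.086,.065):
        p=ray(c,x,y,zz)[:2]; q=ray(c,x+5*vx,y+5*vy,zz)[:2]-p; d=p-L["t"]
        print("tab",len(xs),zz,"centroid ang",np.arctan2(d[1],d[0]),"r",np.hypot(*d),"line ang",np.mod(np.arctan2(q[1],q[0]),np.pi))
E
python3 - <<'E'
from m import *
c=pickle.load(open("top5.pkl","rb")); k=400/105
turret(c,[(195+(u+.5)/k-.5,125+(v+.5)/k-.5) for u,v in((170,227),(214,229),(232,186),(158,183))],(195+145/k,125+257/k))
E
```

```text
0.043 [2.478 3.736 5.048 1.197] [0.0353 0.0346 0.0373 0.0367] fold [np.float64(0.253), np.float64(0.255), np.float64(0.31), np.float64(0.228)]
0.05 [2.498 3.724 5.022 1.22 ] [0.0359 0.0354 0.037  0.0361] fold [np.float64(0.273), np.float64(0.243), np.float64(0.284), np.float64(0.252)]
0.056 [2.515 3.714 4.999 1.241] [0.0364 0.0361 0.0367 0.0355] fold [np.float64(0.29), np.float64(0.233), np.float64(0.261), np.float64(0.273)]
tab 35 0.086 centroid ang 2.533908023970082 r 0.07295216635733429 line ang 2.5060351104404273
tab 35 0.065 centroid ang 2.5046455710184636 r 0.07166997505333278 line ang 2.506035110440427
```

Run:
```python
from h import *
c=pickle.load(open("s4.pkl","rb"));k=600/130
im=cv2.resize(c["image"][140:270,220:360],(646,600),interpolation=cv2.INTER_CUBIC)
def P(p): u,v=proj(c,p); return (int((u-220)*k),int((v-140)*k))
yaw=2.359; p=np.array([.4781,.0403]); x=np.array([np.cos(yaw),np.sin(yaw)]); y=np.array([np.sin(yaw),-np.cos(yaw)])
q=[P(np.r_[p+a*.0095*x+b*.019*y,.060]) for a,b in((1,1),(1,-1),(-1,-1),(-1,1))]
cv2.polylines(im,[np.int32(q)],True,(0,0,255),1)
for a,col in((2.36,(0,255,0)),(2.6,(0,255,255))):
    u=np.array([np.cos(a),np.sin(a)]); cv2.line(im,P(np.r_[L["t"]+.054*u,.086]),P(np.r_[L["t"]+.09*u,.086]),col,1); cv2.line(im,P(np.r_[L["t"]+.09*u,.086]),P(np.r_[L["t"]+.09*u,.043]),col,1)
im2=im[0:300,150:450]
c=pickle.load(open("top5.pkl","rb")); print()
t=cv2.resize(c["image"][170:210,215:255],(600,600),interpolation=cv2.INTER_CUBIC)
cv2.imwrite("pics/o6.png",cv2.resize(im2,(600,600)))
# 3D points from scene depth near fingertips / tab
c=pickle.load(open("s4.pkl","rb"))
for u,v in((300,110),(285,125),(315,125),(308,150),(308,165),(308,180),(300,190),(372,137)):
    U,V=int(220+u/k),int(140+v/k); z=c["depth"][V,U]; w=np.linalg.inv(c["world_to_cam"])@[(U-c["cx"])/c["fx"]*z,-(V-c["cy"])/c["fy"]*z,-z,1]; print((u,v),w[:3].round(4),c["image"][V,U])
```

```text
(300, 110) [0.4867 0.0379 0.1199] [112 124 128]
(285, 125) [0.4785 0.0306 0.0984] [147 163 168]
(315, 125) [0.4954 0.043  0.1077] [158 173 177]
(308, 150) [0.4939 0.0383 0.0865] [53 56 57]
(308, 165) [0.5022 0.0328 0.0851] [27 26 25]
(308, 180) [0.5054 0.0314 0.0707] [23 22 23]
(300, 190) [0.5047 0.0288 0.0622] [66 65 65]
(372, 137) [0.4789 0.1023 0.0435] [243 245 248]
```

View pics/o6.png

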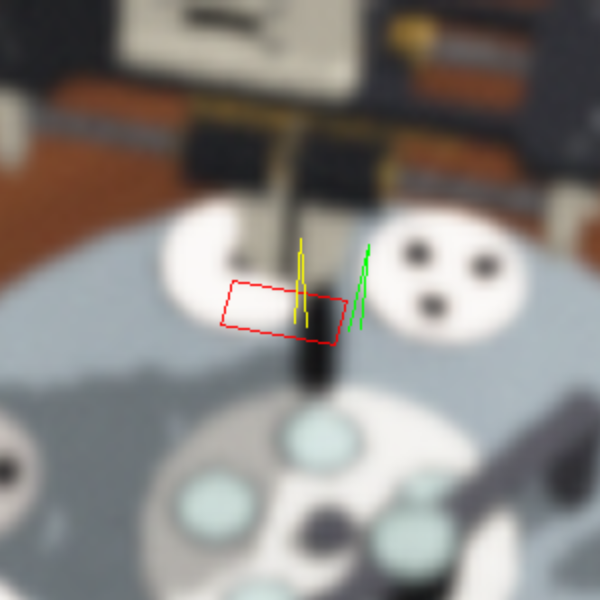

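The overlay puts the finger footprint (red) at (285,313), overlapping the real tab at (318,330), so the finger shape or height isn't what I assumed. I'll check it with the depth image.

Run:
```python
from h import *
c=pickle.load(open("s4.pkl","rb")); Ti=np.linalg.inv(c["world_to_cam"])
yaw=2.359; p=np.array([.4781,.0403]); x=np.array([np.cos(yaw),np.sin(yaw)]); y=np.array([np.sin(yaw),-np.cos(yaw)])
V,U=np.mgrid[155:184,270:300]
z=c["depth"][V,U]; w=np.stack([(U-c["cx"])/c["fx"]*z,-(V-c["cy"])/c["fy"]*z,-z,1+0*z],-1)@Ti.T
for r in range(0,29,1):
    s=""
    for k in range(4,26,2):
        d=w[r,k,:2]-p; s+=f"{d@x*1e3:4.0f},{d@y*1e3:3.0f},{w[r,k,2]*1e3:3.0f},{c['image'][V[r,k],U[r,k]].max():3d}|"
    print(V[r,0],s)
```

```text
155  -34,-23,176, 37| -33,-18,177, 36|-681,102,915, 35| -29, -7,175, 37| -26, -2,172, 68| -27,  3,174, 73| -25,  8,174, 42| -23, 13,172, 43| -25, 19,177, 46| -24, 24,176, 50| -20, 29,174, 67|
156  -34,-23,171, 36| -33,-18,172, 34| -36,-12,177, 37| -33, -7,175, 36| -29, -2,171, 75| -27,  3,170, 65| -31,  9,176, 39| -28, 14,174, 37| -27, 19,174, 36| -26, 25,175, 39| -25, 30,175, 70|
157  -34,-23,168, 35| -33,-17,168, 34| -34,-12,171, 36| -34, -6,172, 37| -29, -2,167, 84| -35,  5,176, 60| -31,  9,173, 39| -31, 15,174, 36| -30, 20,174, 36| -27, 25,172, 38| -27, 30,174, 88|
158  -34,-23,164, 33| -34,-17,165, 32| -34,-12,166, 34| -36, -6,170, 36| -27, -2,162, 96| -33,  5,170, 62| -33, 10,171, 38| -34, 15,174, 37| -34, 21,175, 38| -34, 26,175, 43| -28, 31,170,104|
159  -33,-23,158, 44| -34,-17,161, 40| -35,-11,164, 39| -34, -6,164, 42|  -8, -5,134,107| -34,  5,166, 62| -35, 10,169, 35| -34, 16,169, 33| -35, 21,171, 36| -37, 27,175, 41| -31, 31,170,107|
160   99,-48, -1, 75| -34,-17,156, 75| -34,-12,158, 75| -36, -6,161, 68|  -9, -5,132,117| -35,  5,163, 61| -35, 10,165, 37| -34, 16,165, 34|
[... 3767 characters left out ...]
,120|  -8, -1, 39,118| -12,  5, 47, 78| -24, 13, 64, 27| -26, 19, 68, 79|  -6, 22, 44,172|   0, 28, 38,185|  -3, 34, 43,186|
181  -19,-24, 42,128| -17,-18, 41,121| -16,-12, 41,121| -12, -7, 39,123| -10, -1, 38,128| -14,  6, 44, 98| -26, 13, 61, 50| -24, 19, 61,105|  -7, 23, 40,190|  -5, 29, 39,196|  -6, 35, 42,191|
182  -22,-23, 42,122| -20,-17, 41,121| -18,-12, 40,127| -17, -6, 40,136| -30,  2, 59,149| -26,  8, 56,133| -25, 14, 56, 94| -26, 20, 59,154| -23, 25, 57,221| -20, 31, 55,218| -10, 35, 43,206|
183  -26,-22, 41,121| -25,-16, 42,127| -35, -9, 57,142| -31, -3, 54,157| -32,  3, 57,167| -29,  8, 55,155| -30, 14, 57,149| -26, 20, 54,191| -25, 26, 55,232| -24, 31, 54,235| -23, 37, 55,228|
```

The depth shows why: the fingertips taper to a thin blade on the tool's centre line, so the tab lags by a fixed 0.26 rad. I'll go back into contact and continue the arc by about 0.27 rad.

>>> carry_out(deltas=[[0,2.5,0.5,0,0,0,0],[0,3,1,0,0,0,0],[0,3,1,0,0,0,0],[0,3,1,0,0,0,0],[0,2.5,2,0,0,0,0],[0,0,2,0,0,0,0],[0,0,1.5,0,0,0,0],[0,0,0.8,0,0,0,0]])

```text
time: 8.35
tool_pos: [0.459, 0.0305, 0.0686]
tool_rot: [-3.14, -0.002, 2.242]
contact_force: [-0.5, -0.7, -0.5]
opening: 0.0002
grip_force: 0.0
```

>>> carry_out(deltas=[[0,0.5,0,0,0,0,0],[0,0.5,0,0,0,0,0],[0,0.5,0,0,0,0,0],[0,0.4,0,0,0,0,0],[0,0.4,0,0,0,0,0],[0,0.4,0,0,0,0,0],[0,0.3,0,0,0,0,0],[0,0,0,0,0,0,0]])

```text
time: 9.02
tool_pos: [0.4838, 0.0488, 0.0702]
tool_rot: [3.141, 0.0, 2.241]
contact_force: [-0.2, 0.5, 0.4]
opening: 0.0007
grip_force: 0.0
```

```bash
python3 -c "
from h import *
print(tabframe(robot.observe()['tool_rot'][2]))"
```

```text
(np.float64(0.07721171826369412), np.float64(0.023528247120905135), np.float64(0.07024927522221666), np.float64(2.2411347953177647), array([-0.1775976 ,  0.52804521,  0.41580923]))
```

>>> carry_out(deltas=[[0.075,0.26,0,0,0,0.033,0],[0.075,0.26,0,0,0,0.033,0],[0.075,0.26,0,0,0,0.033,0],[0.075,0.26,0,0,0,0.033,0],[0.075,0.26,0,0,0,0.033,0],[0.075,0.26,0,0,0,0.033,0],[0.075,0.26,0,0,0,0.033,0],[0.075,0.26,0,0,0,0.033,0]])

```text
time: 9.68
tool_pos: [0.4976, 0.0645, 0.07]
tool_rot: [-3.141, -0.0, 1.975]
contact_force: [0.1, -0.1, -0.8]
opening: 0.0006
grip_force: 0.0
```

>>> carry_out(deltas=[[0,0,0,0,0,0,0],[0,-0.5,0,0,0,0,0],[0,-1,0,0,0,0,0],[0,-1.5,0,0,0,0,0],[0,0,-1.5,0,0,0,0],[0,0,-2,0,0,0,0],[0,0,-2,0,0,0,0],[0,-2,-2,0,0,0,0]])

```text
time: 10.35
tool_pos: [0.4533, 0.0448, 0.146]
tool_rot: [3.139, 0.001, 1.978]
contact_force: [-0.1, -0.9, 0.4]
opening: 0.0004
grip_force: 0.0
```

>>> carry_out(deltas=[[0,-3,-1,0,0,0,0],[0,-3,-1,0,0,0,0],[0,-2,-1,0,0,0,0],[0,-2,-1,0,0,0,0],[0,0,0,0,0,0,0],[0,0,0,0,0,0,0],[0,0,0,0,0,0,0],[0,0,0,0,0,0,0]])

```text
time: 11.02
tool_pos: [0.3602, 0.0053, 0.1846]
tool_rot: [-3.141, -0.0, 1.977]
contact_force: [-0.1, 0.3, 0.5]
opening: 0.0007
grip_force: 0.0
```

Run:
```python
from h import *
c=cams.read_camera("top");pickle.dump(c,open("top7.pkl","wb"))
cv2.imwrite("pics/p7.png",cv2.resize(c["image"][125:230,195:300],(600,600),interpolation=cv2.INTER_CUBIC))
```

View pics/p7.png

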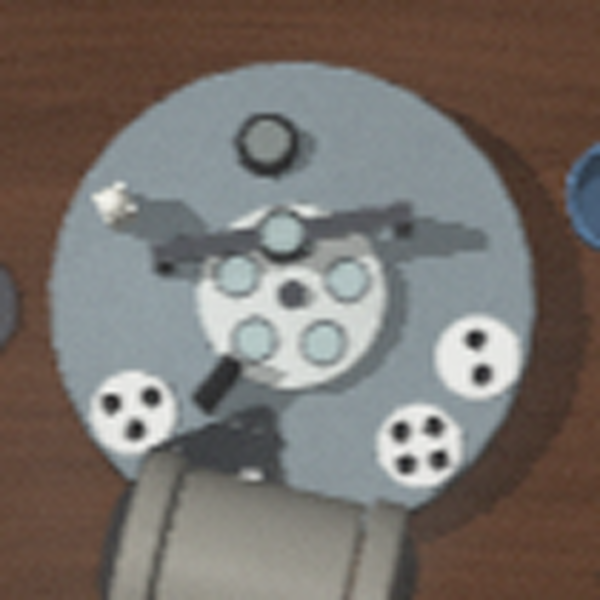

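The tab did not move this time: it still runs (230,362)–(205,405), with no contact force, so the tips passed over it. I'll measure the real fingertip height against the reported TCP.

Run:
```python
from h import *
o=robot.observe(); p=o["tool_pos"]; yaw=o["tool_rot"][2]; print(p,o["tool_rot"],robot.nose_length)
c=cams.read_camera("scene"); Ti=np.linalg.inv(c["world_to_cam"])
x=np.array([np.cos(yaw),np.sin(yaw)]); y=np.array([np.sin(yaw),-np.cos(yaw)])
V,U=np.mgrid[0:384,0:512]; z=c["depth"]; w=np.stack([(U-c["cx"])/c["fx"]*z,-(V-c["cy"])/c["fy"]*z,-z,1+0*z],-1)@Ti.T
d=w[...,:2]-p[:2]; a=d@x*1e3; b=d@y*1e3; h=(w[...,2]-p[2])*1e3
m=(abs(a)<16)&(abs(b)<30)&(h>-60)&(h<90)&(z>0)
for lo in range(-60,90,6):
    s=m&(h>=lo)&(h<lo+6)
    if s.sum(): print(lo,s.sum(),"x",a[s].min().round(),a[s].max().round(),"y",b[s].min().round(),b[s].max().round(),"col",c["image"][s].mean(0).round())
u,v=proj(c,p); print(u,v)
u,v=int(u),int(v); cv2.imwrite("pics/s8.png",cv2.resize(c["image"][max(v-60,0):v+40,u-60:u+60],(720,600),interpolation=cv2.INTER_CUBIC)); print(max(v-60,0),u-60)
```

```text
[0.36017084 0.00537973 0.18452706] [-3.14100302e+00 -5.69068800e-04  1.97740721e+00] 0.008
18 6 x -11.0 -7.0 y -10.0 5.0 col [ 97. 110. 124.]
24 12 x -11.0 -6.0 y -12.0 10.0 col [116. 129. 137.]
30 24 x -10.0 10.0 y -15.0 18.0 col [128. 142. 151.]
36 22 x -12.0 10.0 y -16.0 18.0 col [137. 152. 159.]
42 24 x -11.0 9.0 y -18.0 19.0 col [130. 144. 152.]
48 22 x -10.0 7.0 y -18.0 19.0 col [131. 144. 151.]
54 25 x -12.0 5.0 y -17.0 19.0 col [111. 123. 128.]
60 5 x -9.0 -4.0 y 13.0 19.0 col [109. 121. 127.]
66 3 x -9.0 -7.0 y 17.0 19.0 col [ 87. 103. 112.]
78 5 x -3.0 6.0 y 28.0 30.0 col [105. 122. 133.]
84 3 x -8.0 -1.0 y 27.0 29.0 col [71. 84. 91.]
251.72801676744638 124.17919382082641
64 191
```

View pics/s8.png

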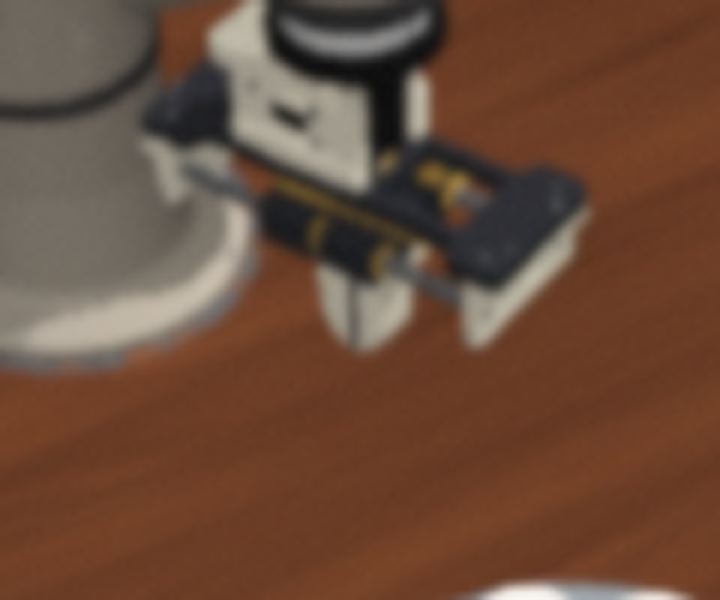

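The image shows the shut fingertips ending well above where the reported TCP projects, at (360,360). Depth puts them about 18 mm behind the TCP, which fits the tips rubbing over the tab's top. I'll check the height of the gripper's outer parts before going lower.

Run:
```python
from m import *
o=robot.observe(); p=o["tool_pos"]; yaw=o["tool_rot"][2]
c=cams.read_camera("scene"); Ti=np.linalg.inv(c["world_to_cam"])
x=np.array([np.cos(yaw),np.sin(yaw)]); y=np.array([np.sin(yaw),-np.cos(yaw)])
V,U=np.mgrid[0:384,0:512]; z=c["depth"]; w=np.stack([(U-c["cx"])/c["fx"]*z,-(V-c["cy"])/c["fy"]*z,-z,1+0*z],-1)@Ti.T
d=w[...,:2]-p[:2]; a=d@x*1e3; b=d@y*1e3; h=(w[...,2]-p[2])*1e3
for lo in range(-110,110,10):
    s=(abs(a)<50)&(b>=lo)&(b<lo+10)&(h>-80)&(h<150)&(z>0)
    if s.sum(): print(lo,s.sum(),"h",np.sort(h[s])[:4].round(), "x",a[s].min().round(),a[s].max().round())
c=pickle.load(open("top7.pkl","rb")); k=600/105
turret(c,[(195+(u+.5)/k-.5,125+(v+.5)/k-.5) for u,v in((256,340),(323,342),(349,279),(237,275))],(195+217/k,125+384/k))
```

```text
-100 24 h [108. 112. 124. 125.] x -35.0 11.0
-90 87 h [83. 84. 85. 85.] x -36.0 12.0
-80 83 h [86. 87. 87. 88.] x -38.0 8.0
-70 46 h [ 95.  96.  99. 100.] x -35.0 0.0
-60 29 h [94. 96. 97. 97.] x -30.0 -12.0
-50 47 h [95. 96. 97. 98.] x -31.0 -17.0
-40 46 h [89. 97. 98. 99.] x -33.0 -15.0
-30 72 h [89. 90. 91. 91.] x -36.0 -14.0
-20 91 h [29. 30. 31. 32.] x -36.0 -8.0
-10 112 h [20. 20. 21. 21.] x -36.0 -6.0
0 101 h [19. 20. 24. 24.] x -36.0 18.0
10 242 h [29. 30. 31. 31.] x -38.0 26.0
20 155 h [80. 80. 83. 86.] x -37.0 39.0
30 82 h [82. 85. 88. 92.] x -36.0 36.0
40 55 h [92. 95. 97. 97.] x -30.0 29.0
50 47 h [94. 95. 95. 96.] x -29.0 25.0
60 61 h [96. 97. 97. 99.] x -34.0 34.0
70 93 h [92. 95. 97. 99.] x -36.0 37.0
80 173 h [82. 82. 83. 84.] x -37.0 39.0
90 115 h [106. 107. 107. 107.] x -36.0 38.0
0.043 [2.48  3.78  5.049 1.202] [0.0347 0.0343 0.0378 0.0368] fold [np.float64(0.255), np.float64(0.299), np.float64(0.31), np.float64(0.234)]
0.05 [2.5   3.767 5.023 1.226] [0.0352 0.0351 0.0375 0.0362] fold [np.float64(0.275), np.float64(0.285), np.float64(0.284), np.float64(0.258)]
0.056 [2.517 3.756 5.    1.247] [0.0357 0.0357 0.0372 0.0356] fold [np.float64(0.292), np.float64(0.274), np.float64(0.262), np.float64(0.279)]
tab 37 0.086 centroid ang 2.5478162928757637 r 0.07367758823932213 line ang 2.678138036279334
tab 37 0.065 centroid ang 2.519266280112091 r 0.07237417735054699 line ang 2.678138036279332
```

>>> carry_out(deltas=[[-0.8,2.4,0,0,0,-0.106,0],[0,0,0,0,0,-0.106,0],[0,0,0,0,0,-0.106,0],[0,0,0,0,0,-0.106,0],[0,0,0,0,0,-0.106,0],[1,2.5,0,0,0,0,0],[1,2.5,0,0,0,0,0],[0,0,0,0,0,0,0]])

```text
time: 11.83
tool_pos: [0.3995, 0.0624, 0.1847]
tool_rot: [3.14, -0.001, 2.509]
contact_force: [0.2, -0.4, -0.9]
opening: 0.0006
grip_force: 0.0
```

```bash
python3 -c "
from h import *
o=robot.observe();p=o['tool_pos'];y=o['tool_rot'][2];d=np.array([.4608,.0130])-p[:2];print(p,y,'tool dx,dy',d@[np.cos(y),np.sin(y)],d@[np.sin(y),-np.cos(y)])"
```

```text
[0.39952596 0.06241154 0.18467991] 2.5089163811532176 tool dx,dy -0.07863162019794986 -0.003616171065263547
```

>>> carry_out(deltas=[[-2,-0.1,0,0,0,0,0],[-2,-0.1,0,0,0,0,0],[-2,-0.1,1,0,0,0,0],[-1.9,-0.1,2,0,0,0,0],[0,0,3,0,0,0,0],[0,0,3,0,0,0,0],[0,0,3,0,0,0,0],[0,0,2,0,0,0,0]])

```text
time: 12.5
tool_pos: [0.4585, 0.0093, 0.0421]
tool_rot: [-3.14, -0.003, 2.507]
contact_force: [0.4, -0.1, 0.1]
opening: 0.0005
grip_force: 0.0
```

>>> carry_out(deltas=[[0,0.3,0,0,0,0,0],[0,0.3,0,0,0,0,0],[0,0.3,0,0,0,0,0],[0,0.3,0,0,0,0,0],[0,0.3,0,0,0,0,0],[0,0.3,0,0,0,0,0],[0,0.2,0,0,0,0,0],[0,0,0,0,0,0,0]])

```text
time: 13.17
tool_pos: [0.4722, 0.0259, 0.0455]
tool_rot: [3.141, 0.001, 2.507]
contact_force: [0.3, 0.4, 0.8]
opening: 0.0006
grip_force: 0.0
```

```bash
python3 -c "
from h import *
print(tabframe(robot.observe()['tool_rot'][2]))"
```

```text
(np.float64(0.07645269714939007), np.float64(0.027722921913613852), np.float64(0.045462224866180664), np.float64(2.507326112159255), array([0.31834341, 0.44782734, 0.75255848]))
```

>>> carry_out(deltas=[[0.08,0.46,0,0,0,0.034,0],[0.08,0.26,0,0,0,0.034,0],[0.08,0.26,0,0,0,0.034,0],[0.08,0.26,0,0,0,0.034,0],[0.08,0.26,0,0,0,0.034,0],[0.08,0.26,0,0,0,0.034,0],[0.08,0.26,0,0,0,0.034,0],[0.08,0.26,0,0,0,0.034,0]])

```text
time: 13.83
tool_pos: [0.4818, 0.0467, 0.045]
tool_rot: [-3.141, -0.001, 2.233]
contact_force: [-1.3, -0.0, 0.0]
opening: 0.0003
grip_force: 0.7
```

```bash
python3 -c "
from h import *
print(tabframe(robot.observe()['tool_rot'][2]))"
```

```text
(np.float64(0.07663529438925158), np.float64(0.02701079866790158), np.float64(0.04498804498964688), np.float64(2.2333138992479387), array([-1.27748090e+00, -4.20494394e-02,  5.24224915e-04]))
```

>>> carry_out(deltas=[[0,0,0,0,0,0,0],[0,-0.5,0,0,0,0,0],[0,-1,0,0,0,0,0],[0,-1.5,0,0,0,0,0],[0,0,-2,0,0,0,0],[0,0,-3,0,0,0,0],[0,0,-3,0,0,0,0],[0,-2,-3,0,0,0,0]])

```text
time: 14.5
tool_pos: [0.4439, 0.0159, 0.1563]
tool_rot: [3.14, 0.001, 2.236]
contact_force: [-0.4, -1.0, 1.0]
opening: 0.0006
grip_force: 0.0
```

>>> carry_out(deltas=[[0,-3,-1,0,0,0,0],[0,-3,-1,0,0,0,0],[0,-2,0,0,0,0,0],[0,-2,0,0,0,0,0],[0,0,0,0,0,0,0],[0,0,0,0,0,0,0],[0,0,0,0,0,0,0],[0,0,0,0,0,0,0]])

```text
time: 15.17
tool_pos: [0.3647, -0.0457, 0.1749]
tool_rot: [3.141, 0.0, 2.235]
contact_force: [-0.6, 0.1, 0.3]
opening: 0.0007
grip_force: 0.0
```

Run:
```python
from h import *
c=cams.read_camera("top");pickle.dump(c,open("top9.pkl","wb")); print(robot.observe()["tool_pos"],robot.observe()["tool_rot"])
cv2.imwrite("pics/p9.png",cv2.resize(c["image"][125:230,195:300],(600,600),interpolation=cv2.INTER_CUBIC))
```

```text
[ 0.36471179 -0.04558343  0.17486875] [ 3.14142819e+00 -1.63913312e-04  2.23561746e+00]
```

View pics/p9.png

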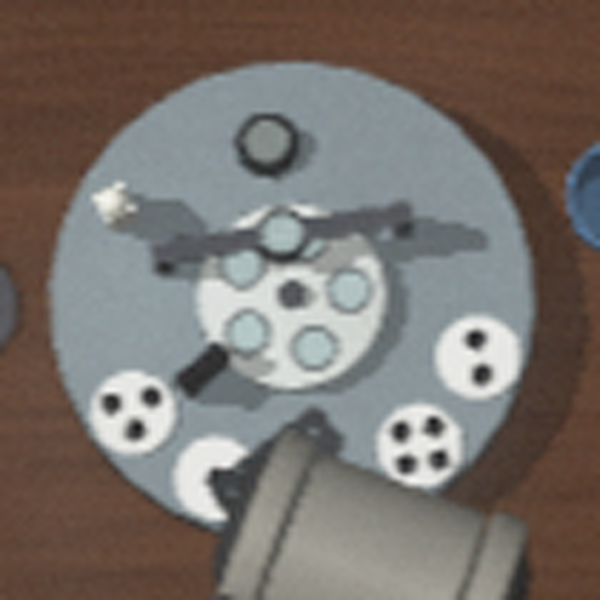

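The tab now runs (220,350)–(190,388) and the windows are at (248,331), (314,348) and (350,290), so it moved but is still somewhat short.

Run:
```python
from m import *
c=pickle.load(open("top9.pkl","rb")); k=600/105
turret(c,[(195+(u+.5)/k-.5,125+(v+.5)/k-.5) for u,v in((248,331),(314,348),(350,290))],(195+203/k,125+369/k))
```

```text
0.043 [2.261 3.585 4.863] [0.0343 0.0348 0.0369] fold [np.float64(0.036), np.float64(0.104), np.float64(0.125)]
0.05 [2.285 3.577 4.836] [0.0347 0.0357 0.0368] fold [np.float64(0.06), np.float64(0.096), np.float64(0.098)]
0.056 [2.306 3.571 4.813] [0.035  0.0364 0.0367] fold [np.float64(0.081), np.float64(0.089), np.float64(0.075)]
tab 38 0.086 centroid ang 2.3617883369184764 r 0.07278639173243837 line ang 2.362848738720111
tab 38 0.065 centroid ang 2.3277863182994682 r 0.07190483916769053 line ang 2.3628487387201096
```

>>> carry_out(deltas=[[0,2.6,0,0,0,0,0],[0,2.7,0,0,0,0,0],[0,2.7,0,0,0,0,0],[0,2.6,2,0,0,0,0],[0,2.5,3,0,0,0,0],[0,0,3,0,0,0,0],[0,0,3,0,0,0,0],[0,0,2,0,0,0,0]])

```text
time: 15.88
tool_pos: [0.4665, 0.0361, 0.0419]
tool_rot: [-3.139, -0.003, 2.237]
contact_force: [-0.2, 0.3, 1.0]
opening: 0.0005
grip_force: 0.0
```

>>> carry_out(deltas=[[0,0.3,0,0,0,0,0],[0,0.3,0,0,0,0,0],[0,0.3,0,0,0,0,0],[0,0.3,0,0,0,0,0],[0,0.3,0,0,0,0,0],[0,0.2,0,0,0,0,0],[0,0,0,0,0,0,0],[0,0,0,0,0,0,0]])

```text
time: 16.55
tool_pos: [0.4811, 0.0454, 0.0455]
tool_rot: [3.141, 0.001, 2.235]
contact_force: [-0.6, 0.5, 0.5]
opening: 0.0005
grip_force: 0.0
```

```bash
python3 -c "
from h import *
print(tabframe(robot.observe()['tool_rot'][2]))"
```

```text
(np.float64(0.07609287147405952), np.float64(0.02820619571516896), np.float64(0.04545285459160426), np.float64(2.2349503280194503), array([-0.57735967,  0.54390255,  0.50216313]))
```

>>> carry_out(deltas=[[0,0.12,0,0,0,0,0],[0.045,0.13,0,0,0,0.017,0],[0.045,0.13,0,0,0,0.017,0],[0.045,0.14,0,0,0,0.018,0],[0.045,0.14,0,0,0,0.018,0],[0.045,0.13,0,0,0,0.017,0],[0,0,0,0,0,0,0],[0,0,0,0,0,0,0]])

```text
time: 17.22
tool_pos: [0.486, 0.052, 0.045]
tool_rot: [3.141, -0.0, 2.148]
contact_force: [-0.9, -0.2, -0.5]
opening: 0.0005
grip_force: 0.2
```

```bash
python3 -c "
from h import *
print(tabframe(robot.observe()['tool_rot'][2]))"
```

```text
(np.float64(0.07619988724212451), np.float64(0.027018739286698006), np.float64(0.04495231648829688), np.float64(2.1479280600079287), array([-0.88043029, -0.23553472, -0.46673181]))
```

>>> carry_out(deltas=[[0,-0.5,0,0,0,0,0],[0,-1,0,0,0,0,0],[0,-1.5,0,0,0,0,0],[0,0,-2,0,0,0,0],[0,0,-3,0,0,0,0],[0,0,-3,0,0,0,0],[0,-2,-3,0,0,0,0],[0,-3,-1,0,0,0,0]])

```text
time: 17.88
tool_pos: [0.421, 0.0078, 0.1686]
tool_rot: [3.136, 0.005, 2.149]
contact_force: [0.1, -1.3, 0.3]
opening: 0.0009
grip_force: 0.0
```

>>> carry_out(deltas=[[0,-3,-1,0,0,0,0],[0,-2,-1,0,0,0,0],[0,-2,-1,0,0,0,0],[0,0,-1,0,0,0,0],[0,0,0,0,0,0,0],[0,0,0,0,0,0,0],[0,0,0,0,0,0,0],[0,0,0,0,0,0,0]])

```text
time: 18.55
tool_pos: [0.3599, -0.0297, 0.2043]
tool_rot: [-3.141, -0.001, 2.148]
contact_force: [-0.9, -0.2, 0.8]
opening: 0.0004
grip_force: 0.0
```

Run:
```python
from m import *
c=cams.read_camera("top");pickle.dump(c,open("top10.pkl","wb")); print(robot.observe()["tool_pos"],robot.observe()["tool_rot"])
# refine windows: predicted at tab angle a, brightness/teal centroid; search blobs by colour
im=c["image"].astype(int); m=((im[...,0]-im[...,2]>8)&(im[...,1]>165)).astype(np.uint8)
n,l,s,ce=cv2.connectedComponentsWithStats(m)
W=[tuple(ce[i]) for i in range(1,n) if s[i,4]>10 and np.hypot(*(ray(c,*ce[i],.056)[:2]-L["t"]))<.045]; print(np.round(W,1))
a=2.225;u=np.array([np.cos(a),np.sin(a)]); turret(c,W,proj(c,np.r_[L["t"]+.073*u,.08]))
```

```text
[ 0.35999928 -0.02969489  0.20428705] [-3.14076947e+00 -1.18604904e-03  2.14837057e+00]
[[244.  165.5]
 [237.5 171. ]
 [255.9 176. ]
 [237.  182.2]
 [248.6 185.7]]
0.043 [0.166 0.99  4.795 2.177 3.491] [0.0406 0.0353 0.0369 0.0364 0.0342] fold [np.float64(0.454), np.float64(0.021), np.float64(0.057), np.float64(-0.048), np.float64(0.01)]
0.05 [0.166 1.011 4.768 2.201 3.486] [0.0394 0.0345 0.0368 0.0367 0.0351] fold [np.float64(0.455), np.float64(0.043), np.float64(0.03), np.float64(-0.024), np.float64(0.004)]
0.056 [0.167 1.03  4.745 2.222 3.481] [0.0384 0.0339 0.0368 0.0369 0.0358] fold [np.float64(0.455), np.float64(0.062), np.float64(0.007), np.float64(-0.003), np.float64(-0.0)]
tab 39 0.086 centroid ang 2.2924331428369804 r 0.07273383377373879 line ang 2.255544285011165
tab 39 0.065 centroid ang 2.25682143097647 r 0.07202951135286054 line ang 2.255544285011168
```

The unoccluded windows put the tab at 2.22–2.23 rad against a target of 2.225, and the tab's dark blob agrees within its bias. Next is the button at (0.646, 0.021).

>>> carry_out(deltas=[[-1,2.4,0,0,0,0,0],[-1.4,3.3,0,0,0,0,0],[-1.4,3.3,0,0,0,0,0],[-1.4,3.3,0,0,0,0,0],[-1.4,3.3,0,0,0,0,0],[-1.4,3.3,0,0,0,0,0],[-1.4,3.3,0,0,0,0,0],[-1,2.4,0,0,0,0,0]])

```text
time: 19.27
tool_pos: [0.6254, 0.0182, 0.2032]
tool_rot: [-3.141, -0.001, 2.149]
contact_force: [0.1, 0.4, -0.1]
opening: 0.0005
grip_force: 0.0
```

>>> carry_out(deltas=[[-1,2.2,0,0,0,0,0],[0,0,1,0,0,0,0],[0,0,2,0,0,0,0],[0,0,2,0,0,0,0],[0,0,2,0,0,0,0],[0,0,2,0,0,0,0],[0,0,1,0,0,0,0],[0,0,0,0,0,0,0]])

```text
time: 19.93
tool_pos: [0.6446, 0.021, 0.1014]
tool_rot: [-3.136, -0.004, 2.148]
contact_force: [-0.8, -0.4, 0.0]
opening: 0.0004
grip_force: 0.0
```

```bash
python3 -c "
from h import *
o=robot.observe();p=o['tool_pos'];y=o['tool_rot'][2];d=np.array([.646,.0207])-p[:2];print(p,y,'tool dx,dy',d@[np.cos(y),np.sin(y)],d@[np.sin(y),-np.cos(y)])"
```

```text
[0.64458219 0.0209795  0.10141576] 2.148142661440419 tool dx,dy -0.0010080365964729948 0.0010354503596936417
```

>>> carry_out(deltas=[[-0.1,0.1,1,0,0,0,0],[0,0,1.5,0,0,0,0],[0,0,1.5,0,0,0,0],[0,0,1,0,0,0,0],[0,0,0.7,0,0,0,0],[0,0,0.3,0,0,0,0],[0,0,0,0,0,0,0],[0,0,0,0,0,0,0]])

```text
time: 20.6
tool_pos: [0.6489, 0.0204, 0.0457]
tool_rot: [3.141, 0.001, 2.148]
contact_force: [0.4, 0.4, 0.1]
opening: 0.0006
grip_force: 0.0
```

>>> carry_out(deltas=[[0,0,0.1,0,0,0,0],[0,0,0.1,0,0,0,0],[0,0,0.1,0,0,0,0],[0,0,0.1,0,0,0,0],[0,0,0,0,0,0,0],[0,0,0,0,0,0,0],[0,0,0,0,0,0,0],[0,0,0,0,0,0,0]])

```text
time: 21.27
tool_pos: [0.6486, 0.0204, 0.0412]
tool_rot: [3.141, 0.0, 2.148]
contact_force: [0.9, 0.7, 1.5]
opening: 0.0006
grip_force: 0.7
```

>>> carry_out(deltas=[[0,0,0.1,0,0,0,0],[0,0,0.1,0,0,0,0],[0,0,0.1,0,0,0,0],[0,0,0,0,0,0,0],[0,0,0,0,0,0,0],[0,0,0,0,0,0,0],[0,0,0,0,0,0,0],[0,0,0,0,0,0,0]])

```text
time: 21.93
tool_pos: [0.6486, 0.0204, 0.0382]
tool_rot: [3.141, 0.0, 2.148]
contact_force: [0.8, -0.1, 4.1]
opening: 0.0005
grip_force: 1.7
```

Pressing: 4.1 N now, and 5 N means fully down.

>>> carry_out(deltas=[[0,0,0.1,0,0,0,0],[0,0,0.1,0,0,0,0],[0,0,0.1,0,0,0,0],[0,0,0,0,0,0,0],[0,0,0,0,0,0,0],[0,0,0,0,0,0,0],[0,0,0,0,0,0,0],[0,0,0,0,0,0,0]])

```text
time: 22.6
tool_pos: [0.6486, 0.0204, 0.0356]
tool_rot: [3.141, 0.0, 2.148]
contact_force: [-0.8, -0.4, 7.3]
opening: 0.0003
grip_force: 3.5
```

>>> carry_out(deltas=[[0,0,0.1,0,0,0,0],[0,0,0,0,0,0,0],[0,0,0,0,0,0,0],[0,0,0,0,0,0,0],[0,0,0,0,0,0,0],[0,0,0,0,0,0,0],[0,0,0,0,0,0,0],[0,0,0,0,0,0,0]])

```text
time: 23.27
tool_pos: [0.6486, 0.0204, 0.0354]
tool_rot: [3.141, 0.001, 2.148]
contact_force: [-2.9, 0.8, 12.6]
opening: 0.0005
grip_force: 6.1
```

It's on the hard stop: 12.6 N with no further travel. Now I'll lift off and withdraw.

>>> carry_out(deltas=[[0,0,-0.5,0,0,0,0],[0,0,-1,0,0,0,0],[0,0,-2,0,0,0,0],[0,0,-3,0,0,0,0],[0,0,-3,0,0,0,0],[0,0,-3,0,0,0,0],[0,0,-3,0,0,0,0],[0,0,-2,0,0,0,0]])

```text
time: 23.93
tool_pos: [0.6485, 0.0204, 0.2121]
tool_rot: [3.14, 0.001, 2.148]
contact_force: [-0.3, 0.8, 0.2]
opening: 0.0001
grip_force: 0.0
```

>>> carry_out(deltas=[[1.4,-3.3,0,0,0,0,0],[1.4,-3.3,0,0,0,0,0],[1.4,-3.3,0,0,0,0,0],[1.4,-3.3,0,0,0,0,0],[1.4,-3.3,0,0,0,0,0],[1.4,-3.3,0,0,0,0,0],[1.4,-3.3,0,0,0,0,0],[1.2,-2.8,0,0,0,0,0]])

```text
time: 24.6
tool_pos: [0.3683, -0.0285, 0.2086]
tool_rot: [-3.14, -0.002, 2.148]
contact_force: [0.3, -1.1, 0.3]
opening: 0.0009
grip_force: 0.0
```

>>> carry_out(deltas=[[0,0,0,0,0,0,0],[0,0,0,0,0,0,0],[0,0,0,0,0,0,0],[0,0,0,0,0,0,0],[0,0,0,0,0,0,0],[0,0,0,0,0,0,0],[0,0,0,0,0,0,0],[0,0,0,0,0,0,0]])

```text
time: 25.27
tool_pos: [0.3715, -0.0286, 0.2088]
tool_rot: [-3.141, -0.001, 2.148]
contact_force: [0.3, -0.1, 0.3]
opening: 0.0004
grip_force: 0.0
```

Run:
```python
from m import *
c=cams.read_camera("top"); o=robot.observe(); print(o["tool_pos"],o["contact_force"])
im=c["image"].astype(int); m=((im[...,0]-im[...,2]>8)&(im[...,1]>165)).astype(np.uint8)
n,l,s,ce=cv2.connectedComponentsWithStats(m)
W=[tuple(ce[i]) for i in range(1,n) if s[i,4]>10 and np.hypot(*(ray(c,*ce[i],.056)[:2]-L["t"]))<.045]
a=2.225;u=np.array([np.cos(a),np.sin(a)]); turret(c,W,proj(c,np.r_[L["t"]+.073*u,.08]))
a0=pickle.load(open("top10.pkl","rb"))["image"]; print("diff seal/button px",np.abs(a0.astype(int)-im)[130:170,205:280].max())
s=cams.read_camera("scene"); Ti=np.linalg.inv(s["world_to_cam"]); u,v=proj(s,[.6466,.0208,.058]); s0=pickle.load(open("scene.pkl","rb"))
print("button depth before/after",np.median(s0["depth"][int(v)-1:int(v)+2,int(u)-1:int(u)+2]),np.median(s["depth"][int(v)-1:int(v)+2,int(u)-1:int(u)+2]))
```

```text
[ 0.37144788 -0.02863665  0.20884496] [ 0.17123774 -0.08903263  0.4665369 ]
0.043 [0.166 0.99  4.799 2.185 3.491] [0.0406 0.0353 0.0366 0.0362 0.0342] fold [np.float64(0.454), np.float64(0.021), np.float64(0.061), np.float64(-0.04), np.float64(0.01)]
0.05 [0.166 1.011 4.772 2.209 3.486] [0.0394 0.0345 0.0365 0.0365 0.0351] fold [np.float64(0.455), np.float64(0.043), np.float64(0.034), np.float64(-0.016), np.float64(0.004)]
0.056 [0.167 1.03  4.749 2.23  3.481] [0.0384 0.0339 0.0365 0.0368 0.0358] fold [np.float64(0.455), np.float64(0.062), np.float64(0.01), np.float64(0.005), np.float64(-0.0)]
tab 39 0.086 centroid ang 2.2924331428369804 r 0.07273383377373879 line ang 2.255544285011165
tab 39 0.065 centroid ang 2.25682143097647 r 0.07202951135286054 line ang 2.255544285011168
diff seal/button px 10
button depth before/after 1.0044522 1.0028819
```

Tab is on target, the button is back up and the seal hasn't moved, so I'm handing in.

```bash
python3 -c "
from cell import robot
print(robot.hand_in())"
```

```text
the job is handed in; nothing more can be done
None
```

I turned the tab to point at the three-dot label (about 0.03 rad off at most, 0.098 allowed), pressed the lamp button to its stop and let it spring back, saw no sign of anything else moved, and handed the job in at about 25 s; no verdict came back.

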